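Seat a keyed tube rotor in a sprung drive hub and hold it home

TASK

Lift the blue tube rotor out of its grey stand by its white grip and push its keyed shaft down into the hub on the white drive unit, turning it until the keys slip into the hub's keyways. Keep pushing against the sprung ejector until the blue disc sits flush on the hub. Finish still gripping the rotor and pressing it fully home (do not let go), and leave the flask, the beaker and the green rack where they are.

Things in the scene. Friction and masses are not known exactly. Their poses are not given: they have to be found in the camera images.
- rotor_grip (a point): Centre of the tube rotor's white bar grip: 44 mm long (own x), 24 mm wide (own y: grip across this), 40 mm tall, red stripe along its top; own z up. Below it a blue disc, 76 mm across, 12 mm thick, its top 19 mm below this point. About 220 g. Starts upright, disc resting on the stand, shaft in the stand's hole.
- rotor_seat (a point): Centre of the underside of the rotor's disc, 31 mm below rotor_grip, same axes. The shaft (16 mm diameter) runs 38 mm down from here, its last 6 mm tapered to 10 mm. Two opposite brass keys, 6 mm wide, reach 13 mm from the axis along own +x and -x, from 4 to 22 mm below the disc (in line with the bar grip; a half turn makes no difference).
- hub_mouth (a point): Centre of the hub's white top face, 106 mm above the bench. Hub 57 mm across; bore 18 mm with two opposite keyways, 8 mm wide, to 15.5 mm from the axis along own +x and -x; marked in red on the dark rim; own z up. A brake holds the hub (0.3 N m). With keys out of line the disc stays 22 mm above the face; in line they drop in. Home: rotor_seat at hub_mouth, disc on the face.
- drive: White drive unit, 150 x 130 x 60 mm, fixed to the bench, carrying the hub upright at the middle of its top. Origin at the centre of its underside.
- ejector (a joint): Travel of the black sprung ejector in the bore, m: 0 = up, its top 24 mm below the hub face; 0.014 = pressed down by the shaft tip of a rotor that is fully home. Force 6 N at 0, 10 N at 0.014: a rotor that is let go rises about 14 mm.
- stand: Grey square block 90 x 90 x 56 mm, fixed to the bench, with a 35 mm round hole in the top that takes the rotor's shaft with play. Origin at the centre of its underside.
- flask_mid (a point): Bystander: conical glass flask with blue cap, 68 mm across, 104 mm tall, point half-way up.
- beaker_mid (a point): Bystander: glass beaker with two droppers, 64 mm across, 85 mm tall (droppers to 150 mm), point half-way up.
- rack_mid (a point): Bystander: low green tube rack 85 x 127 x 30 mm, point at its centre.
Mind the look-alikes: they are no part of the job. There is more than one size of the drive; the job needs the smallest.

How it is judged (in metres and radians):
On the way, in this order (a step that is already met when the one before it is completed fails the run):
1. the rotor is lifted in the fingers, its shaft clear of the stand (height (world z) of rotor_seat above 0.1 m and z of rotor_seat in the frame of stand above 0.096 m and contact force between the fingers and rotor above 1 N), for 0.1 s.
2. the rotor is pressed fully home in the hub (z of rotor_seat in the frame of hub_mouth below 0.0025 m and horizontal distance between rotor_seat and hub_mouth below 0.004 m and angle between rotor_seat's own z axis and vertical below 0.06 rad and angle between the x axis of rotor_seat and the x axis of hub_mouth, either way round below 0.2 rad and value of joint ejector above 0.0115 m and contact force between the fingers and rotor above 2 N), for 0.2 s.
At the end, for the whole second after the job is handed in: The rotor is home in the hub: disc underside within 2.5 mm of the hub face, within 4 mm of its axis, upright within 0.06 rad, keys in line within 0.2 rad; the ejector is pressed at least 11.5 mm, and the fingers still hold the rotor (at least 2 N), through the last second (all of step 2); the arm keeps its last pose, push and grip.
It fails at once if a bystander is shifted by more than 25 mm or knocked over (distance of any of flask_mid, beaker_mid, rack_mid from where it was at the start of the episode above 0.025 m or angle between any of flask_mid, beaker_mid, rack_mid's own z axis and vertical above 0.4 rad).
It also fails if it takes over 40 s, if anything falls off the work surface, if the arm or the gripper's body presses on something with over 40 N, if the wrist force passes 120 N, or if a joint passes its speed limit or range.

ROBOT

A 6-joint arm with a two-finger parallel gripper is mounted at the origin on the work surface. World frame = base frame: x ahead of the robot, y to its left, z up, the work surface at z = 0. Lengths are in m, angles in degrees, forces in N, time in s.
With the tool pointing down it reaches from about 0.375 to 0.9 m from the base axis. Payload 3.1 kg.
Tool frame: the origin (TCP) lies between the finger pads; the fingertips stand 22 mm ahead of it and the grasp point (between the pads) lies 3 mm ahead of it (bot.tip_extent is the distance from the TCP to the fingertips, in m); y points along the fingers, z is the direction in which the jaws open and shut, and the axes are right-handed (so a half turn about y gives the same grasp; the last joint's range is limited). The gripper opens to 87 mm and grips with 3 to 60 N. Pads are 19 mm wide; open, the fingers measure 117 mm over their backs; the gripper's body (75 mm by 190 mm) begins 51 mm behind the grasp point.
Start: joints at [-76.92, 30.224, 82.088, -0, 67.689, -10.227], TCP at [0.247, -0.574, 0.245] pointing down, gripper open.
Joint ranges: [-176.69, 176.69], [-43.24, 126.21], [12.49, 139.97], [-82, 262], [0, 151.66], [-163.58, 163.58]. Speed limits (degrees/s): [159.86, 159.86, 180, 180, 180, 180].

INTERFACE

Orientations are given as a 3x3 rotation matrix whose columns are the frame's x, y, z axes.
In Python, from rig import bot, eyes, models gives the robot as it stands. The module is installed in compiled form; this text tells all that it offers.
- The arm moves only by the tool arm_command, never from a script. Its arguments are lists of equal length, an entry for each row: "translation": the shift along the tool's x, y, z each as a share of 0.08 m, from -1 to 1, a list of three; "rotation": the turn, a rotation vector about the tool's x, y, z each as a share of 60 degrees, from -1 to 1, a list of three; "grip": the closure, from -1 (fully open) to 1 (shut), so that 0 is half open. In form: {"translation": [[x, y, z], ...], "rotation": [[rx, ry, rz], ...], "grip": [grip, ...]}. A call has 1 to 5 rows; each row is the pose to reach, as a shift and turn from the pose commanded when the call began, along the tool's axes at that moment; what a row does not reach only later rows make up. A row lasts 1/10 s, in which the tool goes at most 50 mm and 8.59 degrees, less where a joint would pass 70% of its speed; a pose out of reach is approached as far as the arm can. A call with a number of a shift or a turn outside -1 to 1 is refused whole. A call with a gripper value outside its range is refused whole. The fingers move at their own pace and stop on an object; the grip force is fixed at half the most. Time passes only in rows, so rows that repeat a pose let the fingers close. It gives the time, the measured TCP pose, the force and the opening at its end, in the units of the state.
- bot.read_state(): the state, without advancing time (a new reading comes with each control period).
- eyes.capture(name): name is "side" or "top"; returns a dict with "image" (420x560x3 uint8, blue, green, red), "mtx" (3x3 intrinsics, pixels), "rvec" (rotation vector, rad) and "tvec" (3), from world to camera coordinates, as OpenCV has them. Camera axes: x right, y down, z forward; pixel columns grow to the right and rows downward; lengths in m; the calibration is good to about 2 mm. A picture is of the moment at which its call begins. There is no depth.
- bot.hand_in(): hands the job in, once; it reports no verdict.
Trained networks look in the newest picture that a camera, given by its name, has taken for a name from the list of things; names that differ only in an ending like _2 or _b are one class to them, and where a whole thing is asked for, a point or a joint stands for the part that bears it (a point fixed in the world has none). Each returns a list of dicts, best first, with "conf" (0 to 1); they miss things now and then, are a little off and sometimes report something else, mostly with a low value. They report only what shows in the picture. A call takes as long as a camera call. They do not tell look-alikes from the thing itself.
- models.recognise(camera, thing): "extent" ([left, top, right, bottom] as shares, 0 to 1, of the picture: columns of its width, rows of its height, round what is visible of it).
- models.spot_point(camera, thing): "point" ([column, row] as shares, 0 to 1, of the picture: columns of its width, rows of its height: a listed point, or the origin of a listed thing).
The state is a dict: "time_s": time; "joint_positions": joint angles; "qvel": joint speeds; "tau": joint torques, N m; "position": TCP position; "tcp_rot": TCP orientation; "force": force on the tool from outside, world axes, zero at the start; "moment": the same for the moment, N m; "opening": opening from 0.0 (shut) to 1.0 (fully open).
Only numpy, scipy, OpenCV 4.12 (cv2) and the standard library are available. Lean on these libraries where they do the work, as an engineer would, in place of code of your own. Each camera call takes 0.05 s, during which the arm holds its last target. There are 200 camera calls.

## Working session

There is one attempt and no reset: what is moved stays moved. The work goes in short steps, Python scripts to look and compute and a tool call to move; the robot and the scene stay as the last step left them, time stands still between calls to the robot, and variables do not carry over. Pictures are saved under pics/ and viewed, about 8 in all and at most 12, crops included, and the job is handed in when it is done.

Besides the shell and the picture viewer there is one more tool, called after "Emit:" as name(argument=value, ...), one argument or row to a line, values as JSON. arm_command: Moves the arm, as the interface text tells. Shift numbers are shares of 0.08 m and turn numbers shares of 60 degrees, none past 1 either way. Its arguments: {"type":"object","properties":{"translation":{"type":"array"},"rotation":{"type":"array"},"grip":{"type":"array"}},"required":["translation","rotation","grip"]}

```bash
mkdir -p pics
cat > h.py <<'E'
import numpy as np, cv2
from rig import bot, eyes, models
def cap(n):
    c=eyes.capture(n); c['R']=cv2.Rodrigues(np.array(c['rvec'],float))[0]; c['t']=np.array(c['tvec'],float).reshape(3); c['K']=np.array(c['mtx'],float); return c
def ray(c,px):
    d=c['R'].T@np.linalg.inv(c['K'])@np.array([px[0],px[1],1.]); return -c['R'].T@c['t'], d/np.linalg.norm(d)
def at_z(c,px,z):
    o,d=ray(c,px); return o+d*(z-o[2])/d[2]
def tri(c1,p1,c2,p2):
    o1,d1=ray(c1,p1);o2,d2=ray(c2,p2)
    s=np.linalg.lstsq(np.c_[d1,-d2],o2-o1,rcond=None)[0]
    a,b=o1+s[0]*d1,o2+s[1]*d2; return (a+b)/2, np.linalg.norm(a-b)
def proj(c,P):
    return cv2.projectPoints(np.array(P,float).reshape(-1,3),np.array(c['rvec'],float),np.array(c['tvec'],float),c['K'],None)[0].reshape(-1,2)
E
python3 - <<'E'
from h import *
np.set_printoptions(precision=4,suppress=True)
s=bot.read_state();print(s['position'],s['tcp_rot'],s['opening'],s['time_s'])
W=np.array([560,420])
for n in ['side','top']:
    c=cap(n);cv2.imwrite(f'pics/{n}0.png',c['image']);print(n,-c['R'].T@c['t'])
    for th in ['rotor_grip','rotor_seat','hub_mouth','drive','stand','flask_mid','beaker_mid','rack_mid']:
        print(th,[(np.round(np.array(r['point'])*W,1).tolist(),round(r['conf'],2)) for r in models.spot_point(n,th)])
E
```

```text
[ 0.2472 -0.5733  0.2436] [[-0.9184 -0.0005  0.3957]
 [-0.3957  0.0021 -0.9184]
 [-0.0004 -1.     -0.0022]] 0.9971267563731129 0.0
side [-0.0771  1.3717  1.2407]
rotor_grip [([302.9, 169.5], 0.61), ([302.6, 185.8], 0.59)]
rotor_seat [([305.6, 175.4], 0.55), ([248.0, 223.7], 0.34)]
hub_mouth [([248.6, 222.3], 0.74), ([330.8, 192.6], 0.73), ([226.6, 315.5], 0.65)]
drive [([230.7, 349.2], 0.95), ([328.0, 222.4], 0.89), ([250.9, 240.5], 0.63)]
stand [([306.5, 187.8], 0.69)]
flask_mid [([223.4, 275.9], 0.56)]
beaker_mid [([311.7, 148.3], 0.66), ([304.5, 188.2], 0.15)]
rack_mid [([220.0, 207.7], 0.56)]
top [0.4718 0.0801 1.5308]
rotor_grip [([356.5, 231.0], 0.91)]
rotor_seat [([354.0, 231.7], 0.68)]
hub_mouth [([92.9, 266.2], 0.9), ([301.6, 288.3], 0.69), ([234.1, 219.4], 0.57)]
drive [([293.3, 284.1], 0.86), ([233.8, 220.4], 0.74), ([114.4, 264.9], 0.55)]
stand [([350.0, 230.3], 0.63)]
flask_mid [([168.2, 224.8], 0.66)]
beaker_mid [([423.0, 210.9], 0.89)]
rack_mid [([269.7, 164.0], 0.91)]
```

Run:
```python
from h import *
a=cv2.imread('pics/top0.png');cv2.imwrite('pics/top0b.png',cv2.resize(a,(800,600),interpolation=cv2.INTER_CUBIC))
a=cv2.imread('pics/side0.png');cv2.imwrite('pics/side0b.png',cv2.resize(a,(800,600),interpolation=cv2.INTER_CUBIC))
```

```text
(no output)
```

View pics/top0b.png

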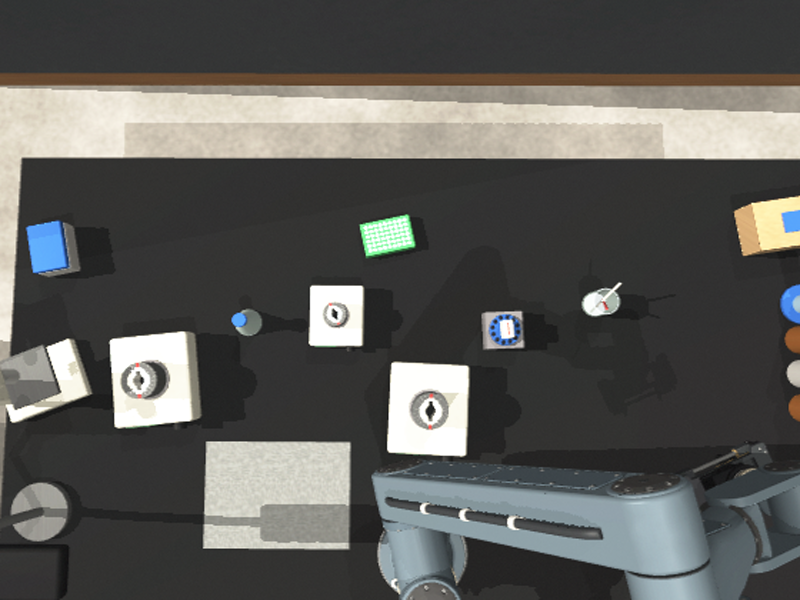

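View pics/side0b.png

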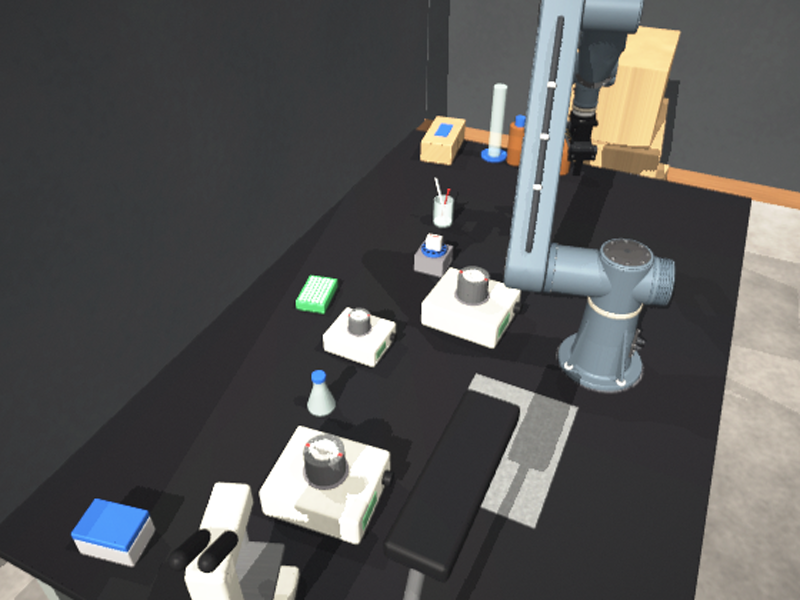

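The top view shows three drives, with hubs at (93,266), (302,288) and (234,219) in 560x420 pixels. The smallest is the middle one at (234,219). The rotor in its grey stand is at (355,231), the flask at (170,225), the beaker at (422,210) and the rack at (270,165). I'll check sizes next and look at one enlarged crop.

Run:
```python
from h import *
np.set_printoptions(precision=4,suppress=True)
t=cap('top');s=cap('side')
print('hub tri',tri(t,(234.1,219.4),s,(248.6,222.3)),'at z',at_z(t,(234.1,219.4),.106),at_z(s,(248.6,222.3),.106))
print('grip tri',tri(t,(356.5,231),s,(303,169.5)),at_z(t,(356.5,231),.087),at_z(s,(303,169.5),.087))
a=t['image']
def crop(x,y,w=50,h=40,k=8): return cv2.resize(a[y-h//2:y+h//2,x-w//2:x+w//2],None,fx=k,fy=k,interpolation=cv2.INTER_CUBIC)
b=s['image']
def crops(x,y,w=50,h=35,k=8): return cv2.resize(b[y-h//2:y+(h+1)//2,x-w//2:x+w//2],None,fx=k,fy=k,interpolation=cv2.INTER_CUBIC)
cv2.imwrite('pics/crop1.png',np.vstack([np.hstack([crop(235,220),crop(353,231)]),np.hstack([crops(250,230),crops(303,176)])]))
# white drive outlines in top image (top faces)
g=((a.min(2)>150)*255).astype(np.uint8); g=cv2.morphologyEx(g,cv2.MORPH_CLOSE,np.ones((9,9)))
for c in cv2.findContours(g,cv2.RETR_EXTERNAL,cv2.CHAIN_APPROX_NONE)[0]:
    if 700<cv2.contourArea(c)<6000:
        q=cv2.boxPoints(cv2.minAreaRect(c)); P=np.array([at_z(t,p,.06) for p in q])[:,:2]
        print(q.mean(0),P.mean(0),[np.linalg.norm(P[i]-P[i-1]) for i in (1,2)],'dir',np.degrees(np.arctan2(*(P[1]-P[0])[::-1])))
for n,z,p in [('flask',.052,((168.2,224.8),(223.4,275.9))),('beaker',.043,((423,210.9),(311.7,148.3))),('rack',.015,((269.7,164),(220,207.7)))]:
    print(n,at_z(t,p[0],z)[:2],at_z(s,p[1],z)[:2])
```

```text
hub tri (array([0.587 , 0.2144, 0.096 ]), np.float64(0.009900971423145923)) at z [0.5817 0.2114 0.106 ] [0.5859 0.226  0.106 ]
grip tri (array([ 0.5495, -0.2055,  0.082 ]), np.float64(0.00904883201761821)) [ 0.545  -0.2064  0.087 ] [ 0.5508 -0.1968  0.087 ]
[280.291  394.6524] [-0.0071  0.0526] [np.float64(0.10068827198230455), np.float64(0.16534524118834193)] dir -74.9627782209734
[460.4118 384.1471] [ 0.0319 -0.5547] [np.float64(0.11020341131161221), np.float64(0.25853776494500813)] dir -76.00352517171613
[193. 346.] [0.1521 0.351 ] [np.float64(0.3512771940563217), np.float64(0.24675241763133623)] dir -89.68501837774218
[299.3721 285.9935] [ 0.3565 -0.0124] [np.float64(0.2173416396823333), np.float64(0.19125076212260225)] dir -2.729336458620964
[104.9941 265.4235] [0.4237 0.6627] [np.float64(0.19185086265787105), np.float64(0.22072934287820037)] dir -85.35756551066096
[234.5 220.5] [0.5817 0.2142] [np.float64(0.13012046892084067), np.float64(0.1438417191399469)] dir -89.78803276409808
[544.7299 156.11  ] [ 0.8138 -0.8784] [np.float64(0.11859421009157771), np.float64(0.11944851326205065)] dir -81.5855463929467
flask [0.5659 0.4482] [0.5634 0.4515]
beaker [ 0.6194 -0.4508] [ 0.607  -0.4365]
rack [0.7919 0.0922] [0.7877 0.1039]
```

View pics/crop1.png

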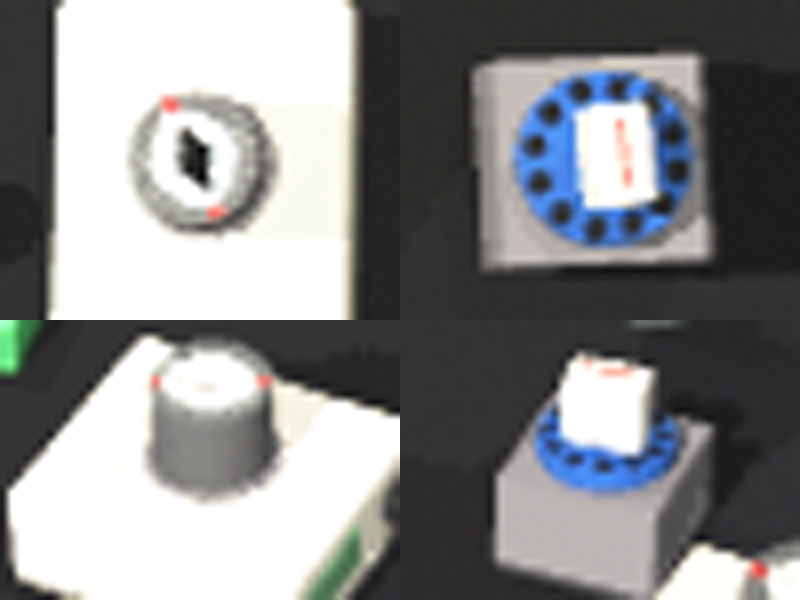

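The crop shows the smallest drive (about 130x145 mm measured, which fits 150x130). Its hub has red marks on the rim at top-image pixels ≈(231,213) and (237,226). The rotor bar has its red stripe at ≈(355.5,230.5). I'll take both from their red centroids.

```bash
cat > red.py <<'E'
from h import *
def red(c,x0,y0,x1,y1,thr=25):
    a=c['image'].astype(float)[y0:y1,x0:x1]; r=a[...,2]-np.maximum(a[...,0],a[...,1])
    m=(r>thr).astype(np.uint8); n,l,st,_=cv2.connectedComponentsWithStats(m,connectivity=8)
    out=[]
    for i in range(1,n):
        ys,xs=np.where(l==i); w=r[ys,xs]; p=np.array([(xs*w).sum(),(ys*w).sum()])/w.sum()+[x0,y0]
        d=np.c_[xs+x0-p[0],ys+y0-p[1]]; C=(d*w[:,None]).T@d/w.sum(); ev,V=np.linalg.eigh(C)
        out.append((p,len(xs),V[:,1],np.sqrt(np.maximum(ev,0))))
    return sorted(out,key=lambda o:-o[1])
E
python3 - <<'E'
from red import *
np.set_printoptions(precision=4,suppress=True)
t=cap('top');s=cap('side')
ht=red(t,215,203,255,240);hs=red(s,235,210,270,235)
print([(o[0],o[1]) for o in ht]);print([(o[0],o[1]) for o in hs])
for z in (.106,.104):
  for c,h in((t,ht),(s,hs)):
    P=[at_z(c,o[0],z) for o in h[:2]]; d=P[1]-P[0]; print(z,'mid',(P[0]+P[1])/2,'len',np.linalg.norm(d),'ang',np.degrees(np.arctan2(d[1],d[0]))%180)
for a in ht[:2]:
  print([tri(t,a[0],s,b[0]) for b in hs[:2]])
rt=red(t,338,212,372,250,20);rs=red(s,285,155,322,178,20)
print(rt,rs)
for c,r in((t,rt),(s,rs)):
    p=r[0][0];v=r[0][2]*r[0][3][1]*1.73;A,B=at_z(c,p-v,.107),at_z(c,p+v,.107);d=B-A
    print('stripe',at_z(c,p,.107),'len',np.linalg.norm(d),'ang',np.degrees(np.arctan2(d[1],d[0]))%180)
print(tri(t,rt[0][0],s,rs[0][0]))
E
```

```text
[(array([230.8625, 212.5667]), 6), (array([236.6126, 226.0385]), 5)]
[(array([257.5114, 220.2727]), 4), (array([244.    , 220.3007]), 2)]
0.106 mid [0.5821 0.2126 0.106 ] len 0.04994657629755559 ang 23.679756368748542
0.106 mid [0.5841 0.2127 0.106 ] len 0.0494052970548573 ang 25.68241182384826
0.104 mid [0.5822 0.2128 0.104 ] len 0.05001668415418807 ang 23.679756368748514
0.104 mid [0.5853 0.2106 0.104 ] len 0.049492379818078684 ang 25.682411823848078
[(array([0.5825, 0.2129, 0.1108]), np.float64(0.047322100036569344)), (array([0.6057, 0.223 , 0.1059]), np.float64(0.0016331125059556781))]
[(array([0.5601, 0.2029, 0.1073]), np.float64(0.002192590870183564)), (array([0.5823, 0.2141, 0.1056]), np.float64(0.05132252740762664))]
[(array([355.5582, 229.7691]), 11, array([0.1598, 0.9871]), array([0.2819, 2.5739]))] [(array([304.524, 165.   ]), 4, array([1., 0.]), array([0.    , 1.0814])), (array([301., 164.]), 1, array([0., 1.]), array([0., 0.]))]
stripe [ 0.5482 -0.1993  0.107 ] len 0.029999083764034606 ang 8.451802672855592
stripe [ 0.5474 -0.2034  0.107 ] len 0.01584548460486123 ang 25.37830988916386
(array([ 0.5469, -0.1992,  0.1097]), np.float64(0.0023589389417139387))
```

Run:
```python
from red import *
np.set_printoptions(precision=4,suppress=True)
t=cap('top');s=cap('side')
for c,(x0,y0,x1,y1) in((t,(335,208,375,255)),(s,(280,155,325,195))):
    a=c['image'].astype(float)[y0:y1,x0:x1]
    b=((a[...,0]-a[...,2]>60)*255).astype(np.uint8)
    pts=cv2.findNonZero(b); h=cv2.convexHull(pts)[:,0]+[x0,y0]
    # ground-plane circle fit at disc top height (hull is mostly the top rim)
    P=np.array([at_z(c,p,.067)[:2] for p in h]); A=np.c_[2*P,np.ones(len(P))]; q=np.linalg.lstsq(A,(P**2).sum(1),rcond=None)[0]
    print('disc',q[:2],'r',np.sqrt(q[2]+q[:2]@q[:2]))
a=t['image'][205:255,330:378]; w=((a.min(2)>190)*255).astype(np.uint8)
n,l,st,ce=cv2.connectedComponentsWithStats(w);i=1+np.argmax(st[1:,4]);print('white',st[i],ce[i]+[330,205])
```

```text
disc [ 0.5481 -0.1983] r 0.0376799686608485
disc [ 0.5479 -0.1923] r 0.040895160542225584
white [ 20  19  10  13 109] [354.3945 229.9908]
```

Emit:
arm_command(
  translation=[
    [0,0,0],
    [0,0,0],
  ],
  rotation=[
    [0,0.125,0],
    [0,0.25,0],
  ],
  grip=[-1,-1],
)

```text
time_s: 1.4
position: [0.2473, -0.5739, 0.2445]
tcp_rot: [[-0.99, -0.0, 0.139], [-0.139, 0.0, -0.99], [0.0, -1.0, -0.0]]
force: [0.4, 0.4, -0.1]
opening: 1.0
```

Emit:
arm_command(
  translation=[
    [-0.44,0,-0.405],
    [-0.88,0,-0.81],
    [-0.88,0,-0.81],
  ],
  rotation=[
    [0,0,0],
    [0,0,0],
    [0,0,0],
  ],
  grip=[-1,-1,-1],
)

```text
time_s: 1.7
position: [0.3103, -0.4943, 0.2443]
tcp_rot: [[-0.989, 0.0, 0.149], [-0.149, 0.005, -0.989], [-0.001, -1.0, -0.005]]
force: [-0.7, -0.6, -0.7]
opening: 1.0
```

Emit:
arm_command(
  translation=[
    [-0.44,0,-0.405],
    [-0.88,0,-0.81],
    [-0.88,0,-0.81],
  ],
  rotation=[
    [0,0,0],
    [0,0,0],
    [0,0,0],
  ],
  grip=[-1,-1,-1],
)

```text
time_s: 2.0
position: [0.3702, -0.4207, 0.2445]
tcp_rot: [[-0.989, 0.0, 0.15], [-0.15, 0.003, -0.989], [-0.001, -1.0, -0.003]]
force: [-0.7, -0.3, -0.7]
opening: 1.003
```

Emit:
arm_command(
  translation=[
    [-0.44,0,-0.405],
    [-0.88,0,-0.81],
    [-0.88,0,-0.81],
  ],
  rotation=[
    [0,0,0],
    [0,0,0],
    [0,0,0],
  ],
  grip=[-1,-1,-1],
)

```text
time_s: 2.3
position: [0.4304, -0.3475, 0.2446]
tcp_rot: [[-0.989, 0.001, 0.15], [-0.15, 0.002, -0.989], [-0.001, -1.0, -0.002]]
force: [-0.1, -0.8, -0.1]
opening: 1.003
```

Emit:
arm_command(
  translation=[
    [-0.44,0,-0.405],
    [-0.88,0,-0.81],
    [-0.88,0,-0.81],
  ],
  rotation=[
    [0,0,0],
    [0,0,0],
    [0,0,0],
  ],
  grip=[-1,-1,-1],
)

```text
time_s: 2.6
position: [0.4907, -0.2741, 0.2447]
tcp_rot: [[-0.989, 0.001, 0.15], [-0.15, 0.001, -0.989], [-0.001, -1.0, -0.001]]
force: [-0.5, -0.2, 0.5]
opening: 0.999
```

Emit:
arm_command(
  translation=[
    [-0.44,0,-0.405],
    [-0.86,0,-0.8],
    [-0.86,0,-0.8],
    [-0.86,0,-0.8],
    [-0.86,0,-0.8],
  ],
  rotation=[
    [0,0,0],
    [0,0,0],
    [0,0,0],
    [0,0,0],
    [0,0,0],
  ],
  grip=[-1,-1,-1,-1,-1],
)

```text
time_s: 3.1
position: [0.5466, -0.2053, 0.2444]
tcp_rot: [[-0.99, -0.001, 0.143], [-0.143, -0.001, -0.99], [0.001, -1.0, 0.001]]
force: [-0.0, -0.1, -0.5]
opening: 1.001
```

Run:
```python
from red import *
np.set_printoptions(precision=4,suppress=True)
t=cap('top');s=cap('side')
st=bot.read_state();print(st['position'],st['joint_positions'],st['qvel'])
a=t['image'][180:280,300:410];b=s['image'][110:210,250:360]
cv2.imwrite('pics/c2.png',np.hstack([cv2.resize(x,(400,400*x.shape[0]//x.shape[1]),interpolation=cv2.INTER_CUBIC) for x in (a,b)]))
```

```text
[ 0.5465 -0.2053  0.2445] [-31.5382  27.0363  88.1494  -0.0354  64.8194  50.2987] [ 0.0707 -0.1265  0.0211  0.2641 -0.0061  0.2054]
```

View pics/c2.png

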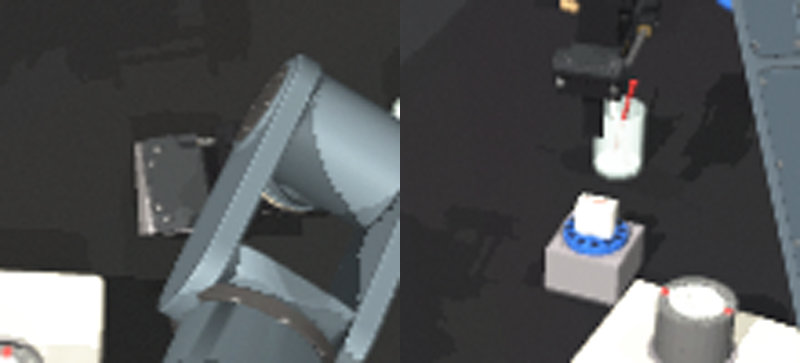

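The side view shows the open gripper above the rotor, with the stand at (593,260) in the crop. The beaker is well behind it. I'll shift the last 6 mm and descend.

Emit:
arm_command(
  translation=[
    [-0.03,0.3,-0.075],
    [-0.03,0.65,-0.075],
    [-0.03,0.95,-0.075],
  ],
  rotation=[
    [0,0,0],
    [0,0,0],
    [0,0,0],
  ],
  grip=[-1,-1,-1],
)

```text
time_s: 3.5
position: [0.5481, -0.1985, 0.1678]
tcp_rot: [[-0.99, 0.0, 0.143], [-0.143, -0.0, -0.99], [-0.0, -1.0, 0.0]]
force: [-0.3, -0.2, -0.1]
opening: 1.005
```

Emit:
arm_command(
  translation=[
    [0,0.3,0],
    [0,0.6,0],
    [0,0.9,0],
    [0,0.9,0],
    [0,0.9,0],
  ],
  rotation=[
    [0,0,0],
    [0,0,0],
    [0,0,0],
    [0,0,0],
    [0,0,0],
  ],
  grip=[-1,-1,-1,-1,-1],
)

```text
time_s: 4.0
position: [0.5485, -0.1982, 0.0966]
tcp_rot: [[-0.99, -0.001, 0.143], [-0.143, 0.0, -0.99], [0.001, -1.0, -0.0]]
force: [0.9, 0.6, 0.3]
opening: 0.999
```

Emit:
arm_command(
  translation=[
    [0,0.02,0],
    [0,0.02,0],
    [0,0.02,0],
    [0,0.02,0],
    [0,0.02,0],
  ],
  rotation=[
    [0,0,0],
    [0,0,0],
    [0,0,0],
    [0,0,0],
    [0,0,0],
  ],
  grip=[1,1,1,1,1],
)

```text
time_s: 4.5
position: [0.549, -0.1972, 0.0954]
tcp_rot: [[-0.989, 0.001, 0.145], [-0.145, -0.0, -0.989], [-0.001, -1.0, 0.0]]
force: [0.3, -0.3, -1.1]
opening: 0.631
```

Emit:
arm_command(
  translation=[
    [0,0,0],
    [0,0,0],
    [0,0,0],
    [0,0,0],
    [0,0,0],
  ],
  rotation=[
    [0,0,0],
    [0,0,0],
    [0,0,0],
    [0,0,0],
    [0,0,0],
  ],
  grip=[1,1,1,1,1],
)

```text
time_s: 5.0
position: [0.549, -0.1974, 0.0949]
tcp_rot: [[-0.99, 0.0, 0.145], [-0.145, -0.0, -0.99], [-0.0, -1.0, 0.0]]
force: [1.1, 0.3, -0.1]
opening: 0.274
```

Emit:
arm_command(
  translation=[
    [0,-0.05,0],
    [0,-0.3,0],
    [0,-0.6,0],
    [0,-0.95,0],
    [0,-0.95,0],
  ],
  rotation=[
    [0,0,0],
    [0,0,0],
    [0,0,0],
    [0,0,0],
    [0,0,0],
  ],
  grip=[1,1,1,1,1],
)

```text
time_s: 5.5
position: [0.5509, -0.1983, 0.1743]
tcp_rot: [[-0.989, 0.007, 0.145], [-0.145, -0.004, -0.989], [-0.006, -1.0, 0.005]]
force: [0.7, -0.9, -3.0]
opening: 0.278
```

Emit:
arm_command(
  translation=[
    [0,-0.45,0],
    [0,-0.9,0],
    [0,-0.9,0],
    [0,-0.9,0],
    [0,-0.9,0],
  ],
  rotation=[
    [0,0,0],
    [0,0,0],
    [0,0,0],
    [0,0,0],
    [0,0,0],
  ],
  grip=[1,1,1,1,1],
)

```text
time_s: 6.0
position: [0.5473, -0.1964, 0.2406]
tcp_rot: [[-0.99, -0.004, 0.144], [-0.144, 0.003, -0.99], [0.004, -1.0, -0.003]]
force: [0.0, -1.4, -3.2]
opening: 0.273
```

Run:
```python
from red import *
np.set_printoptions(precision=4,suppress=True)
s=cap('side');st=bot.read_state();print(st['position'],st['tcp_rot'],st['force'],st['opening'])
b=s['image'][110:210,240:370]
cv2.imwrite('pics/c3.png',cv2.resize(b,None,fx=6,fy=6,interpolation=cv2.INTER_CUBIC))
```

```text
[ 0.5474 -0.1964  0.2405] [[-0.9895 -0.0045  0.1444]
 [-0.1444  0.0027 -0.9895]
 [ 0.004  -1.     -0.0033]] [-0.3404  0.247  -2.4983] 0.27507306685905747
```

View pics/c3.png

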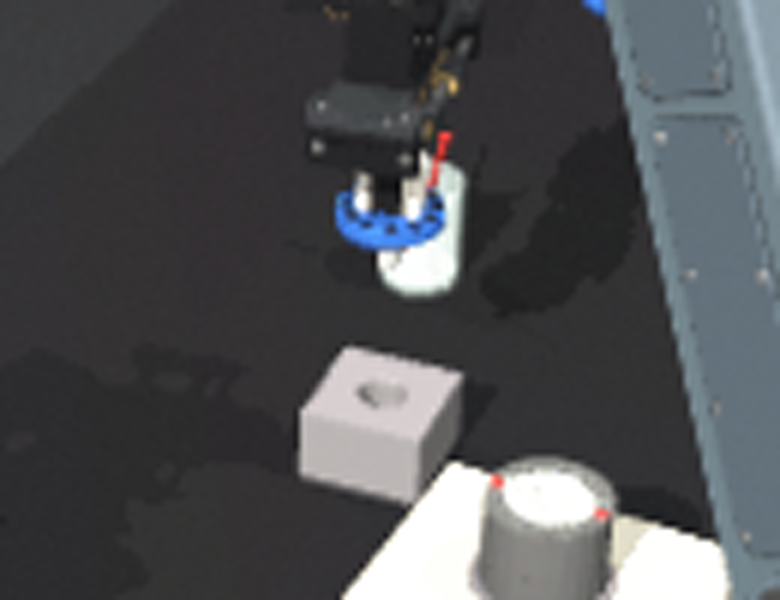

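The rotor is held upright at crop (390,215), clear of the stand. Next I turn 16° and carry it to the hub.

Emit:
arm_command(
  translation=[
    [0,0,0],
    [0,0,0],
    [0,0,0],
  ],
  rotation=[
    [0,-0.1,0],
    [0,-0.2,0],
    [0,-0.27,0],
  ],
  grip=[1,1,1],
)

```text
time_s: 6.35
position: [0.5479, -0.1967, 0.2408]
tcp_rot: [[-0.908, -0.004, 0.418], [-0.418, 0.002, -0.908], [0.002, -1.0, -0.003]]
force: [0.1, 0.9, -2.4]
opening: 0.276
```

Emit:
arm_command(
  translation=[
    [-0.15,0,-0.26],
    [-0.33,0,-0.58],
    [-0.505,0,-0.895],
  ],
  rotation=[
    [0,0,0],
    [0,0,0],
    [0,0,0],
  ],
  grip=[1,1,1],
)

```text
time_s: 6.65
position: [0.5549, -0.1143, 0.2408]
tcp_rot: [[-0.91, -0.004, 0.414], [-0.414, 0.002, -0.91], [0.003, -1.0, -0.003]]
force: [-0.0, -0.2, -3.0]
opening: 0.277
```

Emit:
arm_command(
  translation=[
    [-0.17,0,-0.3],
    [-0.34,0,-0.6],
    [-0.505,0,-0.895],
  ],
  rotation=[
    [0,0,0],
    [0,0,0],
    [0,0,0],
  ],
  grip=[1,1,1],
)

```text
time_s: 6.95
position: [0.562, -0.032, 0.241]
tcp_rot: [[-0.91, -0.004, 0.415], [-0.415, 0.001, -0.91], [0.003, -1.0, -0.002]]
force: [0.4, -0.7, -2.3]
opening: 0.278
```

Emit:
arm_command(
  translation=[
    [-0.17,0,-0.3],
    [-0.34,0,-0.6],
    [-0.505,0,-0.895],
  ],
  rotation=[
    [0,0,0],
    [0,0,0],
    [0,0,0],
  ],
  grip=[1,1,1],
)

```text
time_s: 7.25
position: [0.569, 0.0497, 0.2409]
tcp_rot: [[-0.91, -0.004, 0.415], [-0.415, 0.0, -0.91], [0.003, -1.0, -0.002]]
force: [-0.1, -0.0, -3.5]
opening: 0.277
```

Emit:
arm_command(
  translation=[
    [-0.17,0,-0.3],
    [-0.34,0,-0.6],
    [-0.505,0,-0.895],
  ],
  rotation=[
    [0,0,0],
    [0,0,0],
    [0,0,0],
  ],
  grip=[1,1,1],
)

```text
time_s: 7.55
position: [0.576, 0.1315, 0.2408]
tcp_rot: [[-0.91, -0.004, 0.415], [-0.415, -0.0, -0.91], [0.004, -1.0, -0.002]]
force: [-0.5, -0.5, -2.7]
opening: 0.274
```

Emit:
arm_command(
  translation=[
    [-0.17,0,-0.3],
    [-0.34,0,-0.6],
    [-0.505,0,-0.895],
    [-0.505,0,-0.895],
    [-0.505,0,-0.895],
  ],
  rotation=[
    [0,0,0],
    [0,0,0],
    [0,0,0],
    [0,0,0],
    [0,0,0],
  ],
  grip=[1,1,1,1,1],
)

```text
time_s: 8.05
position: [0.5831, 0.2126, 0.241]
tcp_rot: [[-0.909, -0.004, 0.416], [-0.416, -0.001, -0.909], [0.004, -1.0, -0.0]]
force: [0.2, -0.6, -3.9]
opening: 0.271
```

Run:
```python
from red import *
np.set_printoptions(precision=4,suppress=True)
s=cap('side');t=cap('top');st=bot.read_state();print(st['position'],st['tcp_rot'],st['force'],st['opening'],st['joint_positions'])
b=s['image'][180:260,200:300];a=t['image'][180:260,185:285]
cv2.imwrite('pics/c4.png',np.hstack([cv2.resize(x,(400,320),interpolation=cv2.INTER_CUBIC) for x in (a,b)]))
```

```text
[0.5835 0.2115 0.2417] [[-0.9101 -0.0026  0.4144]
 [-0.4144 -0.001  -0.9101]
 [ 0.0028 -1.     -0.0002]] [ 0.2797  0.1691 -3.3058] 0.27552214441104 [ 9.6349 30.1252 82.7991 -0.0332 67.2316 75.1633]
```

View pics/c4.png

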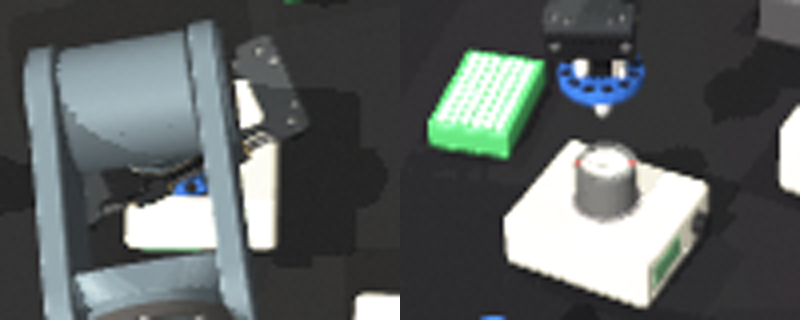

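```bash
cat > disc.py <<'E'
from red import *
from scipy.optimize import least_squares
def fit(c,img,box,z,g):
    x0,y0,x1,y1=box;a=img.astype(float)[y0:y1,x0:x1]
    m=(a[...,0]-a[...,2]).clip(0,None); m=m/np.percentile(m,98)
    up=8; M=cv2.resize(m,None,fx=up,fy=up,interpolation=cv2.INTER_LINEAR)>0.5
    n,l,st,_=cv2.connectedComponentsWithStats(M.astype(np.uint8)); M=l==1+np.argmax(st[1:,4])
    xs=np.where(M.any(0))[0]; xs=np.array(xs); lo=np.array([np.where(M[:,x])[0].max() for x in xs])
    L,R=xs.min(),xs.max(); toimg=lambda u:(u+.5)/up-.5
    obs_x=toimg(xs)+x0; obs_lo=toimg(lo+.5)+y0; e=toimg(np.array([L-.5,R+.5]))+x0
    th=np.linspace(0,2*np.pi,180)
    def res(p):
        P=np.concatenate([np.c_[p[0]+.038*np.cos(th),p[1]+.038*np.sin(th),np.full(180,h)] for h in (z,z+.012)])
        q=proj(c,P); h=cv2.convexHull(q.astype(np.float32))[:,0]
        lo_p=[]; i=np.argmin(h[:,0]);j=np.argmax(h[:,0])
        # lower chain: points below line of extremes
        b=h[h[:,1]>=np.interp(h[:,0],[h[i,0],h[j,0]],[h[i,1],h[j,1]])-1e-6]; b=b[np.argsort(b[:,0])]
        s=slice(len(obs_x)//6,-len(obs_x)//6)
        return np.r_[(np.interp(obs_x,b[:,0],b[:,1])-obs_lo)[s]/10,(e-[h[i,0],h[j,0]])*2]
    r=least_squares(res,g,diff_step=1e-3,loss='soft_l1',f_scale=.5); return r.x,np.sqrt(np.mean(r.fun**2)),e
E
python3 - <<'E'
from disc import *
np.set_printoptions(precision=4,suppress=True)
s=cap('side');st=bot.read_state();p=np.array(st['position']);print(p)
print('stand',fit(s,cv2.imread('pics/side0.png'),(280,155,325,195),.056,[.548,-.199]))
r=fit(s,s['image'],(230,185,270,215),p[2]-.039,p[:2]);print('now',r,'minus tcp',r[0]-p[:2])
hs=red(s,235,210,270,235,15);P=[at_z(s,o[0],.106) for o in hs[:2]];print('hub',hs[:2],(P[0]+P[1])/2)
print('hub px for (.583,.2127)',proj(s,[[.583,.2127,.106],[.583,.2127,.06]]))
E
```

```text
[0.5837 0.2113 0.242 ]
stand (array([ 0.5517, -0.2021]), np.float64(0.04504332501728007), array([294.375, 311.875]))
now (array([0.5855, 0.2089]), np.float64(0.05931627587252903), array([239.25, 260.5 ])) minus tcp [ 0.0018 -0.0024]
hub [(array([244.1256, 220.2705]), 5, array([-0.9053, -0.4248]), array([0.4126, 0.5662])), (array([257.5095, 220.27  ]), 4, array([-0.9999,  0.0126]), array([0.4439, 0.4999]))] [0.584  0.2125 0.106 ]
hub px for (.583,.2127) [[251.0276 220.3763]
 [251.4577 229.8051]]
```

Emit:
arm_command(
  translation=[
    [0,0.2,-0.02],
    [0,0.45,-0.02],
    [0,0.7,-0.02],
    [0,0.7,-0.02],
    [0,0.7,-0.02],
  ],
  rotation=[
    [0,0,0],
    [0,0,0],
    [0,0,0],
    [0,0,0],
    [0,0,0],
  ],
  grip=[1,1,1,1,1],
)

```text
time_s: 8.7
position: [0.5836, 0.2129, 0.1869]
tcp_rot: [[-0.91, -0.001, 0.414], [-0.414, -0.0, -0.91], [0.001, -1.0, -0.0]]
force: [0.0, 0.9, -1.4]
opening: 0.273
```

Run:
```python
from disc import *
np.set_printoptions(precision=4,suppress=True)
for i in range(4):
    s=cap('side');st=bot.read_state();print(st['time_s'],np.array(st['position']),np.array(st['tcp_rot'])[:,0],np.array(st['force']))
p=np.array(st['position'])
r=fit(s,s['image'],(230,195,272,230),p[2]-.039,p[:2]);print('now',r,'minus tcp',r[0]-p[:2])
cv2.imwrite('pics/c5.png',cv2.resize(s['image'][190:250,215:290],None,fx=8,fy=8,interpolation=cv2.INTER_CUBIC))
```

```text
8.75 [0.5842 0.2132 0.1877] [-0.9103 -0.414  -0.0013] [ 0.1204  0.8182 -2.5914]
8.8 [0.5845 0.2135 0.1882] [-0.9102 -0.4142 -0.0024] [-0.1472 -0.4619 -2.9972]
8.85 [0.5845 0.2136 0.1883] [-0.9101 -0.4143 -0.0026] [-0.9123 -0.0857 -3.2385]
8.9 [0.5844 0.2137 0.1883] [-0.91   -0.4146 -0.0026] [ 0.5332  1.4669 -2.2817]
now (array([0.5871, 0.2099]), np.float64(0.0374001324403401), array([239.375, 260.375])) minus tcp [ 0.0027 -0.0037]
```

View pics/c5.png

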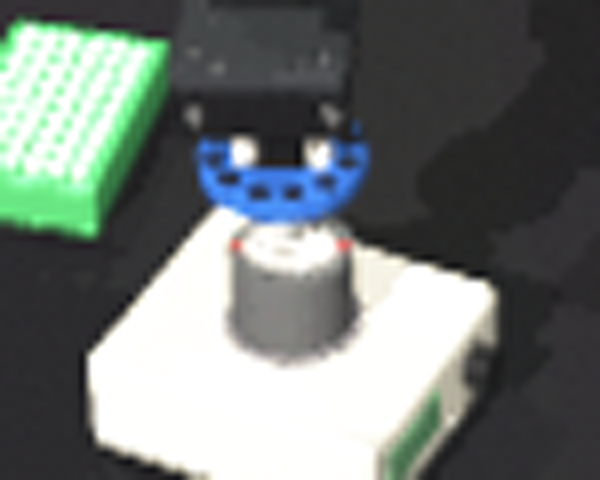

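The view shows the disc at crop (283,185), just above the hub. The hub's marks are at (236,244) and (345,244), so the disc is about 1 mm off along the bar. I'll correct that and lower it gently.

Emit:
arm_command(
  translation=[
    [0.018,0.03,0],
    [0.018,0.08,0],
    [0.018,0.13,0],
    [0.018,0.18,0],
    [0.018,0.18,0],
  ],
  rotation=[
    [0,0,0],
    [0,0,0],
    [0,0,0],
    [0,0,0],
    [0,0,0],
  ],
  grip=[1,1,1,1,1],
)

```text
time_s: 9.4
position: [0.5817, 0.2131, 0.1716]
tcp_rot: [[-0.91, -0.001, 0.415], [-0.415, -0.0, -0.91], [0.001, -1.0, -0.0]]
force: [0.8, -0.6, -2.1]
opening: 0.277
```

```bash
cat > st.py <<'E'
from h import *
np.set_printoptions(precision=4,suppress=True)
cap('side');st=bot.read_state();X=np.array(st['tcp_rot'])[:,0]
print(st['time_s'],np.array(st['position']),'ang',np.degrees(np.arctan2(-X[1],-X[0])),'y',np.array(st['tcp_rot'])[:,1],'F',np.array(st['force']),'M',np.array(st['moment']))
E
python3 st.py
```

```text
9.45 [0.582  0.2131 0.172 ] ang 24.510280286017693 y [-0.0009 -0.0002 -1.    ] F [-0.6407  0.7087 -3.2677] M [-0.      0.0307  0.0457]
```

No side force, and the tip is about 11 mm into the bore. I'll continue slowly to the keys.

Emit:
arm_command(
  translation=[
    [0,0.03,0],
    [0,0.06,0],
    [0,0.09,0],
    [0,0.12,0],
    [0,0.12,0],
  ],
  rotation=[
    [0,0,0],
    [0,0,0],
    [0,0,0],
    [0,0,0],
    [0,0,0],
  ],
  grip=[1,1,1,1,1],
)

```text
time_s: 9.95
position: [0.5819, 0.2131, 0.1625]
tcp_rot: [[-0.91, -0.001, 0.415], [-0.415, -0.0, -0.91], [0.001, -1.0, -0.0]]
force: [0.3, -0.2, -2.8]
opening: 0.279
```

```bash
python3 st.py
```

```text
10.0 [0.582  0.2131 0.1627] ang 24.507281836152785 y [-0.0006 -0.0001 -1.    ] F [-0.4081  0.3917 -2.0357] M [-0.0286 -0.0319  0.0036]
```

Emit:
arm_command(
  translation=[
    [0,0.05,0],
    [0,0.1,0],
    [0,0.15,0],
    [0,0.2,0],
    [0,0.2,0],
  ],
  rotation=[
    [0,0,0],
    [0,0,0],
    [0,0,0],
    [0,0,0],
    [0,0,0],
  ],
  grip=[1,1,1,1,1],
)

```text
time_s: 10.5
position: [0.5828, 0.2133, 0.1476]
tcp_rot: [[-0.91, 0.002, 0.415], [-0.415, 0.0, -0.91], [-0.002, -1.0, 0.0]]
force: [-1.0, -0.1, 6.3]
opening: 0.276
```

```bash
python3 st.py
```

```text
10.55 [0.5829 0.2133 0.1478] ang 24.504373502713133 y [ 0.0018  0.0004 -1.    ] F [-1.4534  0.0947  6.4339] M [0.0059 0.2825 0.0473]
```

Emit:
arm_command(
  translation=[
    [0,0.02,0],
    [0,0.035,0],
    [0,0.05,0],
    [0,0.06,0],
    [0,0.06,0],
  ],
  rotation=[
    [0,0,0],
    [0,0,0],
    [0,0,0],
    [0,0,0],
    [0,0,0],
  ],
  grip=[1,1,1,1,1],
)

```text
time_s: 11.05
position: [0.5829, 0.2133, 0.1448]
tcp_rot: [[-0.91, 0.003, 0.415], [-0.415, 0.0, -0.91], [-0.002, -1.0, 0.001]]
force: [-3.3, -1.0, 12.2]
opening: 0.274
```

```bash
python3 st.py
```

```text
11.1 [0.5829 0.2134 0.1448] ang 24.51720871166219 y [ 0.0025  0.0004 -1.    ] F [-3.5225 -0.7956 13.4259] M [-0.0953  0.6271 -0.0124]
```

Emit:
arm_command(
  translation=[
    [0,0.01,0],
    [0,0.02,0],
    [0,0.02,0],
    [0,0.02,0],
    [0,0.02,0],
  ],
  rotation=[
    [0,0,0],
    [0,0,0],
    [0,0,0],
    [0,0,0],
    [0,0,0],
  ],
  grip=[1,1,1,1,1],
)

```text
time_s: 11.6
position: [0.583, 0.2134, 0.1447]
tcp_rot: [[-0.91, 0.003, 0.415], [-0.415, 0.001, -0.91], [-0.003, -1.0, 0.001]]
force: [-5.5, -1.2, 21.2]
opening: 0.276
```

```bash
python3 st.py
python3 - <<'E'
from disc import *
s=cap('side');p=np.array(bot.read_state()['position'])
for z in (.106,.109,.112): print(z,fit(s,s['image'],(228,200,275,240),z,p[:2]))
cv2.imwrite('pics/c6.png',cv2.resize(s['image'][195:255,215:290],None,fx=8,fy=8,interpolation=cv2.INTER_CUBIC))
E
```

```text
11.65 [0.583  0.2134 0.1448] ang 24.50761891786003 y [ 0.0034  0.0005 -1.    ] F [-5.2813 -1.3489 20.7047] M [-0.2265  1.012  -0.0524]
0.106 (array([0.58487927, 0.21069353]), np.float64(0.09389958906889516), array([240.625, 260.875]))
0.109 (array([0.58318387, 0.21366129]), np.float64(0.10123486591354534), array([240.625, 260.875]))
0.112 (array([0.58148718, 0.21663153]), np.float64(0.10861083696900573), array([240.625, 260.875]))
```

View pics/c6.png

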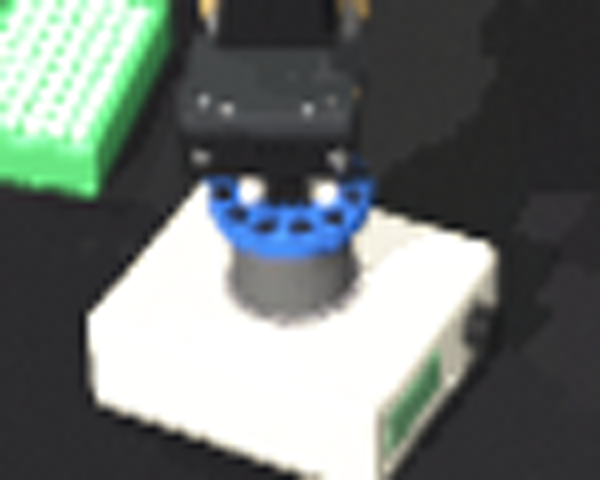

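The disc (crop 290,230) sits on the hub with no visible gap. The TCP stayed at 0.1448 m while the push rose from 13 to 21 N, which means a hard stop at the home height. I'm handing it in.

```bash
python3 -c "
from h import *
print(bot.hand_in()); s=bot.read_state(); print(s['time_s'],s['position'],s['force'],s['opening'])"
```

```text
the job is handed in; nothing more can be done
None
the job is handed in; nothing more can be done
```

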